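# Lower the tube heater's falling lid shut on a finger

### The arm

A 6-joint arm with a two-finger parallel gripper is mounted at the origin on a cart in front of the work surface, level with it; the furniture and walls round the work are solid. World frame = base frame: x ahead of the robot, y to its left, z up, the work surface at z = 0. Lengths are in mm, angles in degrees, forces in N, time in s.
With the tool pointing down it reaches from about 350 to 850 mm from the base axis. Payload 8.1 kg.
Tool frame: the origin (TCP) lies midway between the tips of the shut fingers; the grasp point (between the pads) lies 19 mm behind it; x points along the fingers, y is the direction in which the jaws open and shut, and the axes are right-handed (so a half turn about x gives the same grasp; the last joint's range is limited). The gripper opens to 85 mm and grips with 20 to 120 N. Pads are 22 mm wide; open, the fingers measure 114 mm over their backs; the gripper's body (76 mm by 85 mm) begins 54 mm behind the grasp point. The pads swing forward as they close: fully open they stand 13 mm farther back than shut.
Start: joints at [59.794, 7.471, 85.268, -0, 87.261, -4.893], TCP at [256.52, 542.404, 231.292] pointing down, gripper open.
Joint ranges: [-169.43, 169.43], [-51.17, 129.36], [1.28, 143.12], [-76.62, 256.62], [0, 156.53], [-152.29, 152.29]. Speed limits (degrees/s): [136.94, 136.94, 159.86, 180, 180, 180].

### API

Orientations are given as [roll, pitch, yaw] about the fixed x, y, z axes, in that order (R = Rz(yaw) Ry(pitch) Rx(roll)).
In Python, from bench import sense, snapshot, hand_in gives the robot as it stands.
- The arm moves only by the tool drive_tool, never from a script. Its argument "deltas" is a list of rows, each a list of 7 numbers: the closure in counts, from 0 (fully open) to 255 (shut), then the shift along the tool's x, y, z in m, then the turn, a rotation vector about the tool's x, y, z in rad. A call has exactly 10 rows; each row is the pose to reach, as a shift and turn from the pose commanded when the call began, along the tool's axes at that moment; what a row does not reach only later rows make up. A row lasts 1/12 s, in which the tool goes at most 41.7 mm and 7.16 degrees, less where a joint would pass 70% of its speed; a pose out of reach is approached as far as the arm can. A call with a gripper value outside its range is refused whole. The fingers move at their own pace and stop on an object; "squeeze" is the grip in N (left out, the last holds). Time passes only in rows, so rows that repeat a pose let the fingers close, or fill a call up. It gives the time, the measured TCP pose, the force and the opening at its end, in the units of the state.
- sense(): the state, without advancing time (a new reading comes with each control period).
- snapshot(name): name is "scene" or "top" or "wrist"; returns a dict with "frame" (400x640x3 uint8, blue, green, red), "fx", "fy", "cx", "cy" (pixels), "rvec" (rotation vector, rad) and "tvec" (3), from world to camera coordinates, as OpenCV has them. Camera axes: x right, y down, z forward; pixel columns grow to the right and rows downward; lengths in mm; the calibration is good to about 2 mm. A picture is of the moment at which its call begins. There is no depth.
- hand_in(): hands the job in, once; it reports no verdict.
The state is a dict: "time": time; "joint_pos": joint angles; "qd": joint speeds; "joint_efforts": joint torques, N m; "tool_pos": TCP position; "tcp_rot": TCP orientation; "ft_force": force on the tool from outside, world axes, zero at the start; "wrist_torque": the same for the moment, N m; "finger_gap": finger opening in mm.
Only numpy, scipy, OpenCV 4.12 (cv2) and the standard library are available. Lean on these libraries where they do the work, as an engineer would, in place of code of your own. Each camera call takes 0.05 s, during which the arm holds its last target.

### The job

The tube heater's lid stands open, leaning back just past upright. Without gripping it, tip the lid forward over its balance point with a fingertip behind its front lip, catch it on a finger as it falls, and lower it on that finger until it is fully shut; it must not drop or slam, because the tubes inside are open. Leave the heater and the things beside it where they stand, and take the fingers away at the end.

Things in the scene. Friction and masses are not known exactly. Their poses are not given: they have to be found in the camera images.
- heater: Dry-block tube heater: white box 150 mm deep (x), 180 mm wide (y); grey deck 84 mm above the worktop with an aluminium block of small open tubes; display and keys on its front. Origin: centre of its underside, on the worktop; x points to its back, where the hinge is, y to its left as seen from the front, z up. Loose on rubber feet, 2.5 to 3.2 kg.
- lid (a joint): Lid angle: 0 = shut and level, grows as the front rises, 1.57 = upright, 1.75 = open stop, where it leans back at the start. It balances at about 1.4; above that it falls back to the stop, below it falls shut by its weight (0.25 kg, light damping) in under 1 s and slams at about 2 rad/s. About 0.5 N at the lip tips it over; about 1.3 N carries it at the lip when nearly level.
- lip_edge (a point): Middle of the free edge of the lid's flat lip, on its underside (facing the robot while open), 160 mm from the hinge: at x = 70 - 160 cos q, z = 85 + 160 sin q mm in the heater's frame. The lip is 5 mm thick, 80 mm wide and juts out 22 mm from the lid's front face at its lower plane. Shut, its underside is 86 mm up and hangs 15 mm clear in front of the heater, nothing below it.
- hinge_mid (a point): Middle of the hinge line, fixed at the top back edge of the heater: x = +70 mm, z = 85 mm in its frame; the line is parallel to its y. The lid is a grey framed cover with a clear window, 168 mm wide, 20 mm thick (upward, when shut, from the plane through the hinge line), its front face 138 mm from the hinge.
- cup: Sample cup with a white screw cap, 52 mm across and 64 mm tall, loose beside the heater. Origin: centre of its underside.
- stain: Brown glass stain bottle with a black cap, 45 mm across and 90 mm tall, loose beside the heater. Origin: centre of its underside.
- dropper: Small white oil dropper bottle, 27 mm across and 74 mm tall, loose beside the heater. Origin: centre of its underside.

How it is judged (in metres and radians):
On the way, in this order (a step that is already met when the one before it is completed fails the run):
1. the lid, past its balance point, is caught: it rests on the fingers half way down (value of joint lid between 0.3 and 1.3 rad and velocity of joint lid above -1 rad/s and contact force between the fingers and lid above 0.1 N), for 0.2 s.
2. the lid still rests on the fingers when it is almost shut (value of joint lid between 0.01 and 0.2 rad and velocity of joint lid above -1 rad/s and contact force between the fingers and lid above 0.1 N), for 0.1 s.
At the end, for the whole second after the job is handed in: The lid is fully shut (within 0.02 rad, 3 mm at the lip) and at rest, and the heater stands flat within 15 mm of where it was (value of joint lid below 0.02 rad and velocity of joint lid between -0.1 and 0.1 rad/s and distance of heater from where it was at the start of the episode below 0.015 m and angle between heater's own z axis and vertical below 0.03 rad and linear speed of heater below 0.02 m/s); the robot touches nothing.
It fails at once if the lid slams: over its last 20 degrees (0.35 rad) it closes faster than 1.2 rad/s (0.19 m/s at the lip) (value of joint lid below 0.35 rad and velocity of joint lid below -1.2 rad/s).
It fails at once if the lid is pinched or pressed hard: more than 20 N between fingers and lid (contact force between the fingers and lid above 20 N).
It fails at once if the heater is shoved, lifted or tipped: moved more than 15 mm or tilted more than 0.1 rad (distance of heater from where it was at the start of the episode above 0.015 m or angle between heater's own z axis and vertical above 0.1 rad).
It fails at once if a neighbouring cup or bottle is moved more than 20 mm or tipped (distance of any of cup, stain, dropper from where it was at the start of the episode above 0.02 m or angle between any of cup, stain, dropper's own z axis and vertical above 0.3 rad).
It also fails if it takes over 48 s, if anything falls off the work surface, if the arm or the gripper's body presses on something with over 40 N, if the wrist force passes 120 N, or if a joint passes its speed limit or range.

## Working session

There is one attempt and no reset: what is moved stays moved. The work goes in short steps, Python scripts to look and compute and a tool call to move; the robot and the scene stay as the last step left them, time stands still between calls to the robot, and variables do not carry over. Pictures are saved under pics/ and viewed, and the job is handed in when it is done.

Besides the shell and the picture viewer there is one more tool, called after "Request:" as a command line: name --pt "numbers of a row" for each row, then --argument value for the rest. drive_tool: Moves the arm, as the interface text tells. Its arguments: {"type":"object","properties":{"deltas":{"type":"array","items":{"type":"array","items":{"type":"number"}}},"squeeze":{"type":"number"}},"required":["deltas"]}

```bash
mkdir -p pics; ls
python3 - <<'E'
from bench import sense,snapshot
import cv2
print(sense())
for n in ["scene","top","wrist"]:
    s=snapshot(n); cv2.imwrite(f"pics/{n}0.png",s["frame"]); print(n,s["fx"],s["fy"],s["cx"],s["cy"],s["rvec"],s["tvec"])
E
```

```text
pics
{'time': 0.0, 'joint_pos': array([ 5.97950581e+01,  7.51445825e+00,  8.53292789e+01, -1.72916813e-03,
        8.72630246e+01, -4.89357358e+00]), 'qd': array([-0.08300099,  0.01393265, -0.01018009,  0.03100807,  0.05283358,
        0.04394176]), 'joint_efforts': array([ 6.74946314e-04, -5.69390774e+01, -5.00562286e+01, -1.03820410e-04,
        1.42108114e-02,  9.58626373e-06]), 'tool_pos': array([256.23515611, 541.91703397, 230.25122714]), 'tcp_rot': array([ -93.9668055 ,   89.8932242 , -119.27808961]), 'ft_force': array([ 0.66474317, -0.16596318,  0.01657612]), 'wrist_torque': array([ 0.00766069, -0.04509715, -0.00910188]), 'finger_gap': 85.46860962931213}
scene 412.5744663231946 412.5744663231946 306.39239659566675 196.38046132011425 [ 2.0798788  -1.30497664  0.52473079] [-153.16827222  458.64443555  544.56097262]
top 447.5517828213583 447.5517828213583 323.2970891621099 198.71098383643823 [ 2.18010652 -2.19235169  0.059141  ] [ 112.0336409  570.4524097 1088.3949869]
wrist 351.1029546557351 351.1029546557351 327.99464350796586 197.79618915746136 [-2.421887   -1.53255539 -0.23849844] [-599.24023495  -39.6297037   380.67957448]
```

View pics/scene0.png

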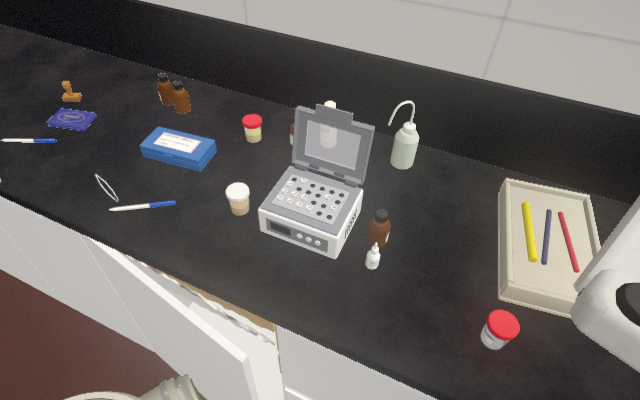

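View pics/top0.png

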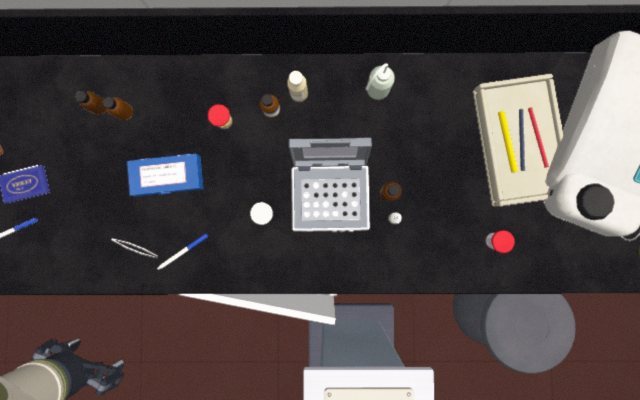

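View pics/wrist0.png

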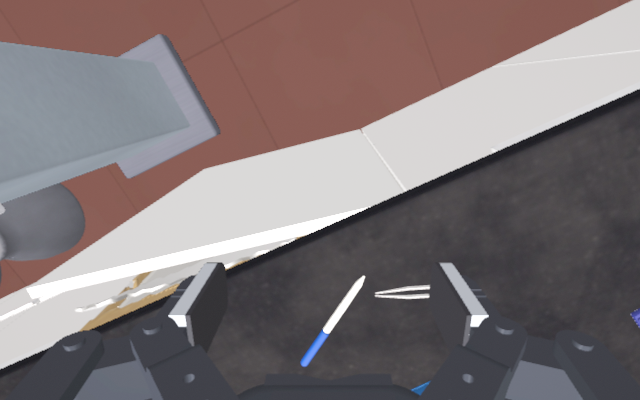

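```bash
cat > h.py <<'E'
from bench import sense,snapshot
import cv2,numpy as np
def proj(s,P):
    K=np.array([[s["fx"],0,s["cx"]],[0,s["fy"],s["cy"]],[0,0,1]])
    return cv2.projectPoints(np.array(P,float).reshape(-1,1,3),np.array(s["rvec"]),np.array(s["tvec"]),K,None)[0].reshape(-1,2)
def back(s,uv,z):
    R=cv2.Rodrigues(np.array(s["rvec"]))[0];t=np.array(s["tvec"]);c=-R.T@t
    d=R.T@np.array([(uv[0]-s["cx"])/s["fx"],(uv[1]-s["cy"])/s["fy"],1]); return c+d*(z-c[2])/d[2]
E
python3 - <<'E'
from h import *
s=snapshot("top");print(proj(s,[[0,0,0],[256,542,231],[500,0,0],[500,200,0]]))
print(back(s,(331,198),84),back(s,(262,213),64))
a=cv2.resize(s["frame"][120:250,230:430],None,fx=4,fy=4,interpolation=2);cv2.imwrite("pics/tc.png",a)
s=snapshot("scene");print(proj(s,[[0,0,0],[256,542,231],[500,0,0],[500,200,0]]))
a=cv2.resize(s["frame"][90:280,210:410],None,fx=3,fy=3,interpolation=2);cv2.imwrite("pics/sc.png",a)
E
```

```text
[[369.36570977 433.28298761]
 [102.45136757 353.62662887]
 [367.02260428 227.26649457]
 [287.10609363 227.69387853]]
[568.53872274  90.42021158  84.        ] [535.18287081 253.78626881  64.        ]
[[190.34787386 543.86218099]
 [ -8.75176596 172.40053302]
 [336.92281541 259.72309018]
 [253.46995317 226.80214426]]
```

View pics/tc.png

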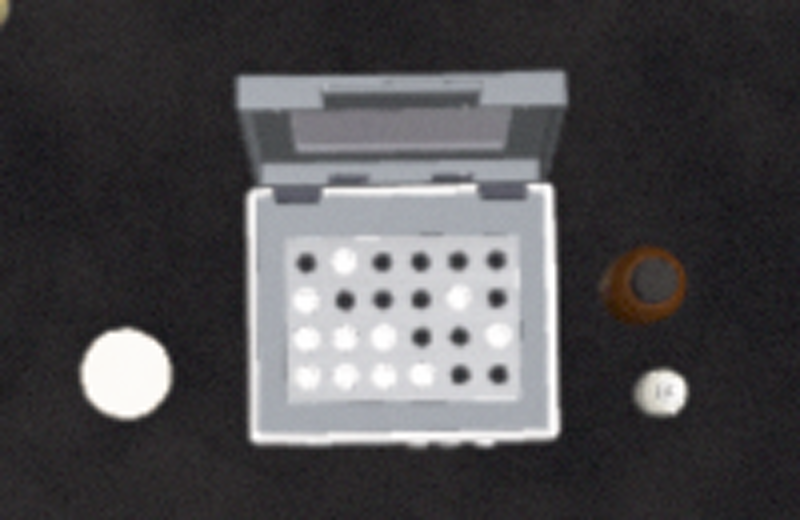

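View pics/sc.png

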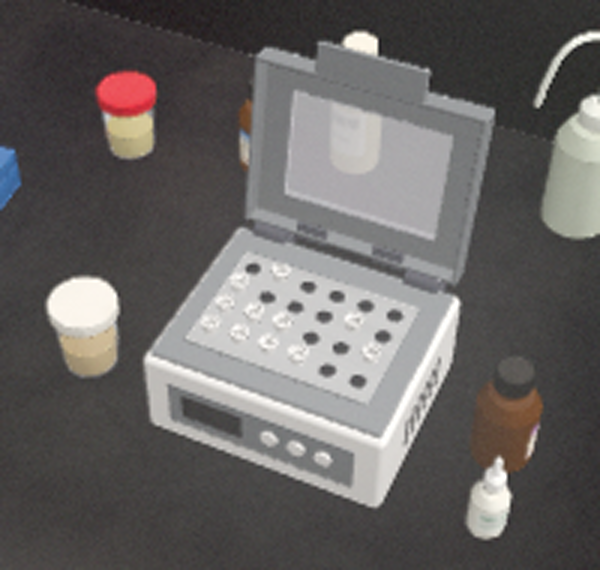

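```bash
cat > loc.py <<'E'
from h import *
from scipy.optimize import least_squares
t=snapshot("top");s=snapshot("scene")
def u(p,k,o): return [(p[0]+.5)/k-.5+o[0],(p[1]+.5)/k-.5+o[1]]
T=[u(p,4,(230,120)) for p in [(252,443),(558,437)]]
# scene: front top corners L(148,357), R(380,435); bottom front L(155,420) R(375,505), back right top (458,300); lip tip corners
S=[u(p,3,(210,90)) for p in [(147,358),(379,437),(155,422),(375,506),(459,300)]]
L=np.array([[-75,90,84],[-75,-90,84]]);LS=np.array([[-75,90,84],[-75,-90,84],[-75,90,4],[-75,-90,4],[75,-90,84]])
q=1.75;lx=70-160*np.cos(q);lz=85+160*np.sin(q)
LL=np.array([[lx,40,lz],[lx,-40,lz]])
Ts=[u(p,4,(230,120)) for p in [(323,107),(480,107)]]
Ss=[u(p,3,(210,90)) for p in [(318,43),(428,68)]]
def W(p,X):
    c,sn=np.cos(p[2]),np.sin(p[2]);return X@np.array([[c,sn,0],[-sn,c,0],[0,0,1]])+[p[0],p[1],0]
f=lambda p:np.r_[(proj(t,W(p,L))-T).ravel(),(proj(s,W(p,LS))-S).ravel(),]
r=least_squares(f,[570,90,0],loss='soft_l1');print(r.x[:2],np.degrees(r.x[2]));print(r.fun.reshape(-1,2).round(1))
print("lip top/scene pred",proj(t,W(r.x,LL)),Ts,proj(s,W(r.x,LL)),Ss)
print(W(r.x,LL))
print("cup",back(t,u((127,373),4,(230,120)),64),"stain",back(t,u((658,281),4,(230,120)),90),"drop",back(t,u((662,393),4,(230,120)),74))
E
python3 loc.py
```

```text
[569.94242214  93.01525626] 0.7183293177633917
[[-1.   0.1]
 [ 0.3  0.2]
 [-2.7 -3. ]
 [ 1.8  0.4]
 [-2.4  0.1]
 [ 0.7  1.3]
 [ 1.3 -4.2]]
lip top/scene pred [[309.34420805 143.11179068]
 [349.63877565 142.3380749 ]] [[310.375, 146.375], [349.625, 146.375]] [[314.65045244 102.02021624]
 [352.38607759 112.19309201]] [[315.6666666666667, 104.0], [352.33333333333337, 112.33333333333333]]
[[667.9525731  134.2472385  242.4377515 ]
 [668.95552376  54.25352568 242.4377515 ]]
cup [535.48708092 255.26849129  64.        ] stain [586.1193274  -55.52026595  90.        ] drop [521.73573571 -59.27934141  74.        ]
```

```bash
cat > ov.py <<'E'
from h import *
import sys
def W(p,X):
    c,sn=np.cos(p[2]),np.sin(p[2]);return np.array(X,float)@np.array([[c,sn,0],[-sn,c,0],[0,0,1]])+[p[0],p[1],0]
def lid(q,r,t,y): # r along lid, t thickness (up when shut)
    return [70-r*np.cos(q)+t*np.sin(q),y,85+r*np.sin(q)+t*np.cos(q)]
def lines(q):
    Ls=[]
    def box(c): 
        for i in range(8):
            for b in (1,2,4):
                if not i&b: Ls.append((c[i],c[i|b]))
    box([[(-75,75)[i&1],(-90,90)[i>>1&1],(0,84)[i>>2&1]] for i in range(8)])
    box([lid(q,(0,138)[i&1],(0,20)[i>>1&1],(-84,84)[i>>2&1]) for i in range(8)])
    box([lid(q,(138,160)[i&1],(0,5)[i>>1&1],(-40,40)[i>>2&1]) for i in range(8)])
    return Ls
def over(name,p,q,win,k,out):
    s=snapshot(name);x0,y0,x1,y1=win
    a=cv2.resize(s["frame"][y0:y1,x0:x1],None,fx=k,fy=k,interpolation=2)
    for l in lines(q):
        P=((proj(s,W(p,l))-[x0,y0]+.5)*k-.5).round().astype(int)
        cv2.line(a,tuple(map(int,P[0])),tuple(map(int,P[1])),(0,255,255),1)
    cv2.imwrite(out,a)
E
python3 - <<'E'
from ov import *
p=(570,92.5,np.radians(.7))
over("top",p,1.75,(230,120,430,250),4,"pics/o1.png")
over("scene",p,1.75,(210,90,410,280),3,"pics/o2.png")
E
```

```text
(no output)
```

View pics/o1.png

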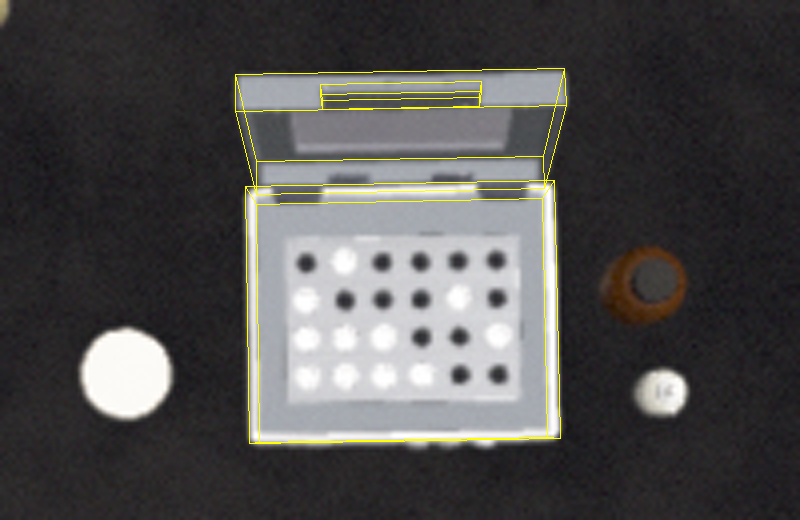

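View pics/o2.png

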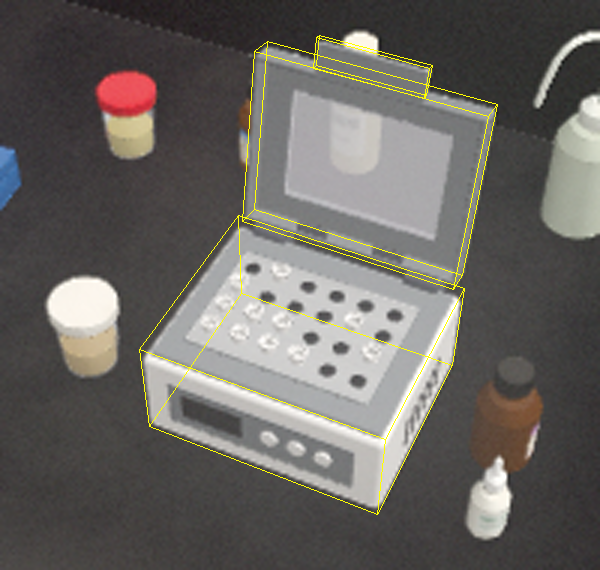

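```bash
cat >> h.py <<'E'
from scipy.spatial.transform import Rotation as Ro
def R0(st=None):
    st=st or sense(); return Ro.from_euler('xyz',st["tcp_rot"],degrees=True).as_matrix()
def goal(ax,jaw,pos,ref=None):
    """delta in tool axes from commanded pose (approximated by measured)"""
    st=sense();R=R0(st);ax=np.array(ax,float);ax/=np.linalg.norm(ax);jaw=np.array(jaw,float);jaw-=ax*(jaw@ax);jaw/=np.linalg.norm(jaw)
    Rg=np.c_[ax,jaw,np.cross(ax,jaw)]
    d=R.T@(np.array(pos)-st["tool_pos"]);rv=Ro.from_matrix(R.T@Rg).as_rotvec()
    return d/1000,rv
E
python3 - <<'E'
from h import *
print(R0().round(3)); np.set_printoptions(precision=4,suppress=True)
for j in ([1,.15,0],[-1,-.15,0]):print(goal([0,0,-1],j,[640,85,340]))
E
```

```text
[[-0.     0.428  0.904]
 [-0.     0.904 -0.428]
 [-1.    -0.     0.   ]]
(array([-0.1088, -0.2495,  0.5422]), array([0.9801, 0.0001, 0.0001]))
(array([-0.1088, -0.2495,  0.5422]), array([-2.1615, -0.0002,  0.0001]))
```

Request:
drive_tool --pt "75 -0.024 -0.008 0.02 0.04 0 0" --pt "75 -0.048 -0.018 0.045 0.09 0 0" --pt "75 -0.07 -0.03 0.075 0.15 0 0" --pt "75 -0.09 -0.045 0.11 0.21 0 0" --pt "75 -0.105 -0.06 0.145 0.27 0 0" --pt "75 -0.115 -0.075 0.18 0.33 0 0" --pt "75 -0.12 -0.088 0.21 0.39 0 0" --pt "75 -0.12 -0.1 0.24 0.45 0 0" --pt "75 -0.12 -0.105 0.258 0.5 0 0" --pt "75 -0.12 -0.108 0.266 0.5 0 0" --squeeze 20

```text
time: 1.28
tool_pos: [452.7, 328.9, 351.5]
tcp_rot: [33.4, 90.0, -20.8]
ft_force: [0.4, 0.7, -0.3]
finger_gap: 60.1
```

Run:
```python
from h import *
np.set_printoptions(precision=4,suppress=True)
s=sense();print(s["time"],s["tool_pos"],s["joint_pos"],s["finger_gap"],s["ft_force"]);print(R0().round(3))
print(goal([0,0,-1],[1,.13,0],[625,80,345]))
```

```text
1.2833 [452.6874 328.9146 351.4689] [30.7768  0.153  80.5028 -0.039  99.3137 -4.9617] 60.110710853698905 [ 0.3714  0.7243 -0.3378]
[[ 0.001  0.812  0.584]
 [-0.     0.584 -0.812]
 [-1.     0.     0.001]]
(array([ 0.0067, -0.0055,  0.3027]), array([ 0.4944,  0.0006, -0.0006]))
```

Request:
drive_tool --pt "75 0 -0.0 0.03 0.05 0 0" --pt "75 0 -0.0 0.065 0.1 0 0" --pt "75 0 0.002 0.1 0.15 0 0" --pt "75 0 0.004 0.14 0.2 0 0" --pt "75 0 0.008 0.18 0.26 0 0" --pt "75 0 0.011 0.22 0.32 0 0" --pt "75 0 0.014 0.26 0.38 0 0" --pt "75 0 0.016 0.29 0.44 0 0" --pt "75 0 0.018 0.315 0.494 0 0" --pt "75 0 0.019 0.32 0.494 0 0"

```text
time: 2.12
tool_pos: [656.0, 80.5, 350.0]
tcp_rot: [-58.5, 89.9, -141.0]
ft_force: [1.4, -0.1, 0.0]
finger_gap: 60.3
```

Run:
```python
from h import *
np.set_printoptions(precision=4,suppress=True)
s=sense();print(s["time"],s["tool_pos"],s["joint_pos"],s["finger_gap"],s["ft_force"]);print(R0().round(3))
print(goal([0,0,-1],[1,.13,0],[655,80,280]))
for n in("scene","top","wrist"):
    f=snapshot(n)["frame"]
    if n=="scene":f=cv2.resize(f[30:280,180:480],None,fx=2.5,fy=2.5)
    cv2.imwrite(f"pics/{n}1.png",f)
```

```text
2.1167 [655.9528  80.4963 349.9858] [  2.5818  16.3945  62.867   -0.0533 100.8095  -4.9141] 60.31017057461224 [ 1.3791 -0.1136  0.043 ]
[[-0.001  0.991  0.13 ]
 [-0.001  0.13  -0.991]
 [-1.    -0.001  0.001]]
(array([ 0.07  , -0.0009,  0.0003]), array([0.0014, 0.0008, 0.0013]))
```

View pics/scene1.png

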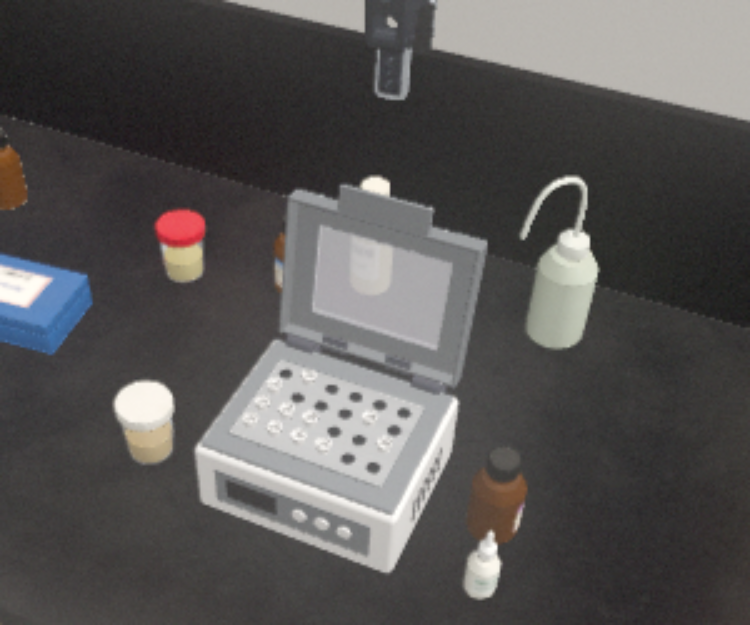

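View pics/wrist1.png

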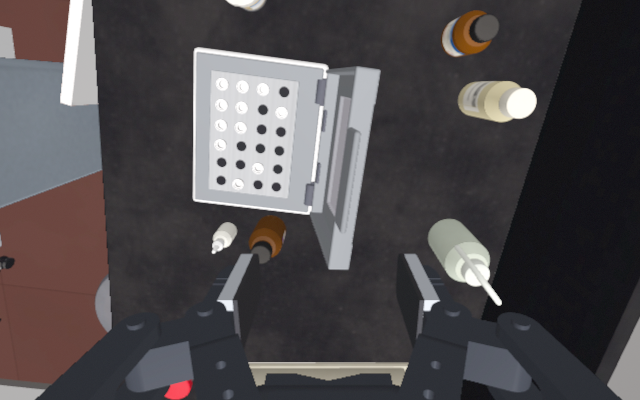

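Run:
```python
from h import *
D=[([59.795,7.514,85.329,0,87.263],[256.235,541.917,230.25]),([30.7768,.153,80.5028,0,99.3137],[452.687,328.915,351.469]),([2.5818,16.3945,62.867,0,100.81],[655.953,80.496,349.986])]
A=[];b=[]
for q,p in D:
    q=np.radians(q);c,s=np.cos(q[0]),np.sin(q[0]);r=c*p[0]+s*p[1];lat=-s*p[0]+c*p[1];print(r,lat)
    s2,c2,s3,c3=np.sin(q[1]),np.cos(q[1]),np.sin(q[1]+q[2]),np.cos(q[1]+q[2])
    A+=[[1,0,s2,s3],[0,1,c2,c3]];b+=[r,p[2]]
x,res,rk,sv=np.linalg.lstsq(np.array(A),np.array(b),rcond=None);print(x,res,sv)
for L1 in(350,370,400,411,430,450):
    A_=np.array(A);bb=np.array(b)-A_[:,2]*L1;y=np.linalg.lstsq(A_[:,[0,1,3]],bb,rcond=None);print(L1,y[0],y[1])
```

```text
597.2520590029369 51.18972680872895
557.2379708130218 50.95528508590564
658.9131567763493 50.86645311033746
[   4.68793691 -113.00446457  374.5088162   553.79624972] [136.90375443] [2.58596678 2.29669361 0.15174512 0.12226072]
350 [ 10.19186006 -88.68557722 551.6655992 ] [160.83239967]
370 [   5.70047777 -108.53058903  553.40428009] [137.71359309]
400 [  -1.03659566 -138.29810675  556.01230143] [162.78906915]
411 [  -3.50685592 -149.21286324  556.96857592] [189.94935195]
430 [  -7.7736691  -168.06562447  558.62032277] [259.56896835]
450 [ -12.26505139 -187.91063628  560.35900366] [363.92469178]
```

Run:
```python
from h import *
D=[([59.795,7.514,85.329,0,87.263],[256.235,541.917,230.25]),([30.7768,.153,80.5028,0,99.3137],[452.687,328.915,351.469]),([2.5818,16.3945,62.867,0,100.81],[655.953,80.496,349.986])]
for mode in("noa","full"):
  A=[];b=[]
  for q,p in D:
    q=np.radians(q);c,s=np.cos(q[0]),np.sin(q[0]);r=c*p[0]+s*p[1]
    s2,c2,s3,c3=np.sin(q[1]),np.cos(q[1]),np.sin(q[1]+q[2]),np.cos(q[1]+q[2])
    A+=[[0,s2,s3,c3]+[1]*(mode=="full"),[1,c2,c3,-s3]+[0]*(mode=="full")];b+=[r,p[2]]
  A=np.array(A);x,res,_,_=np.linalg.lstsq(A,np.array(b),rcond=None);print(mode,x,A@x-b)
```

```text
noa [-41.72043121 366.63186329 553.17181777  64.15876001] [ 0.00055736 -0.00361492 -0.01014788 -0.05051678  0.00752501  0.0541317 ]
full [-4.17078361e+01  3.66620770e+02  5.53110510e+02  6.41542836e+01
  6.33256031e-02] [ 0.00142191  0.00549355 -0.00807305 -0.05455251  0.00665114  0.04905896]
```

Run:
```python
from h import *
np.set_printoptions(precision=4,suppress=True)
th=np.radians(30);az=np.radians(3);u=np.array([np.cos(az),np.sin(az),0]);z=np.array([0,0,1])
print(goal(np.sin(th)*u-np.cos(th)*z,np.cos(th)*u+np.sin(th)*z,[640,80,330]))
```

```text
(array([ 0.0208, -0.0146,  0.0023]), array([ 0.0827, -0.0229,  0.5243]))
```

Request:
drive_tool --pt "75 0.002 -0.001 0 0.008 -0.002 0.052" --pt "75 0.004 -0.003 0 0.016 -0.004 0.104" --pt "75 0.006 -0.004 0 0.024 -0.006 0.157" --pt "75 0.008 -0.006 0.001 0.033 -0.009 0.209" --pt "75 0.01 -0.007 0.001 0.041 -0.011 0.262" --pt "75 0.012 -0.009 0.001 0.049 -0.013 0.314" --pt "75 0.015 -0.011 0.002 0.06 -0.016 0.38" --pt "75 0.018 -0.013 0.002 0.071 -0.02 0.45" --pt "75 0.021 -0.015 0.002 0.083 -0.023 0.524" --pt "75 0.021 -0.015 0.002 0.083 -0.023 0.524"

```text
time: 3.1
tool_pos: [635.4, 81.7, 325.2]
tcp_rot: [90.0, 60.2, 3.0]
ft_force: [-1.9, -0.1, -2.5]
finger_gap: 60.3
```

```bash
cat > kin.py <<'E'
from h import *
L1,L2,e,D0,lat=366.63,553.17,64.16,-41.72,51.0
def ik(p,th,d):
    """returns q1,q2,q3,q5 for in-plane tool tilt th (rad) forward from down"""
    r=np.sqrt(p[0]**2+p[1]**2-lat**2);q1=np.arctan2(p[1],p[0])-np.arctan2(lat,r)
    d1=D0+d;wr=r-d*np.sin(th);wz=p[2]+d*np.cos(th)-d1
    F=np.hypot(L2,e);off=np.arctan2(e,L2);D=np.hypot(wr,wz);c=(D*D-L1*L1-F*F)/(2*L1*F)
    if abs(c)>1:return None
    k=np.arccos(c);q2=np.arctan2(wr,wz)-np.arctan2(F*np.sin(k),L1+F*np.cos(k));q3=k-off
    return np.degrees([q1,q2,q3,np.pi-th-q2-q3])
E
python3 - <<'E'
from kin import *
np.set_printoptions(precision=3,suppress=True)
s=sense();q=np.radians(s["joint_pos"]);p=s["tool_pos"];print(s["time"],p,s["joint_pos"],s["finger_gap"]);print(R0().round(3))
th=np.pi-q[1]-q[2]-q[4];r=np.cos(q[0])*p[0]+np.sin(q[0])*p[1]
wr=L1*np.sin(q[1])+L2*np.sin(q[1]+q[2])+e*np.cos(q[1]+q[2]);wz=L1*np.cos(q[1])+L2*np.cos(q[1]+q[2])-e*np.sin(q[1]+q[2])
d=(r-wr)/np.sin(th);print("th",np.degrees(th),"d",d, "d z",(p[2]-wz-D0)/(1-np.cos(th)))
for P in([650,80,215],[560,80,200],[480,80,90],[505,80,90]):
  for t in(20,25,30,35,40):print(P,t,ik(P,np.radians(t),d))
E
```

```text
3.1 [635.432  81.722 325.215] [  2.627 -15.53  102.477   0.231  63.228  -0.493] 60.31586346333637
[[ 0.497  0.866  0.053]
 [ 0.026  0.047 -0.999]
 [-0.868  0.497  0.   ]]
th 29.825911146339386 d 363.6576308616859 d z 364.58174238012805
[650, 80, 215] 20 [ 2.55  -1.963 99.02  62.944]
[650, 80, 215] 25 [  2.55   -6.15  104.293  56.856]
[650, 80, 215] 30 [  2.55  -10.114 109.437  50.676]
[650, 80, 215] 35 [  2.55  -13.81  114.438  44.372]
[650, 80, 215] 40 [  2.55  -17.179 119.273  37.906]
[560, 80, 200] 20 [  2.958 -16.138 113.276  62.863]
[560, 80, 200] 25 [  2.958 -20.866 118.273  57.593]
[560, 80, 200] 30 [  2.958 -25.527 123.242  52.285]
[560, 80, 200] 35 [  2.958 -30.101 128.177  46.924]
[560, 80, 200] 40 [  2.958 -34.557 133.066  41.491]
[480, 80, 90] 20 [  3.446 -24.139 131.329  52.81 ]
[480, 80, 90] 25 [  3.446 -29.539 136.341  48.197]
[480, 80, 90] 30 [  3.446 -35.086 141.406  43.681]
[480, 80, 90] 35 [  3.446 -40.863 146.548  39.315]
[480, 80, 90] 40 [  3.446 -47.032 151.822  35.209]
[505, 80, 90] 20 [  3.277 -19.051 127.596  51.455]
[505, 80, 90] 25 [  3.277 -23.916 132.545  46.371]
[505, 80, 90] 30 [  3.277 -28.747 137.483  41.264]
[505, 80, 90] 35 [  3.277 -33.526 142.403  36.123]
[505, 80, 90] 40 [  3.277 -38.225 147.296  30.929]
```

Request:
drive_tool --pt "75 0.005 -0.003 0 0 0 0" --pt "75 0.012 -0.007 0 0 0 0" --pt "75 0.02 -0.012 0 0 0 0" --pt "75 0.03 -0.017 0 0 0 0" --pt "75 0.04 -0.022 0 0 0 0" --pt "75 0.048 -0.026 0 0 0 0" --pt "75 0.053 -0.029 0 0 0 0" --pt "75 0.055 -0.03 0 0 0 0" --pt "75 0.055 -0.03 0 0 0 0" --pt "75 0.055 -0.03 0 0 0 0"

```text
time: 3.93
tool_pos: [641.6, 79.5, 268.0]
tcp_rot: [89.9, 59.9, 2.8]
ft_force: [-0.5, 0.4, -0.1]
finger_gap: 60.0
```

```bash
cat > look.py <<'E'
from ov import *
import sys
np.set_printoptions(precision=3,suppress=True)
s=sense();R=R0(s);p=s["tool_pos"];print(s["time"],p,s["tcp_rot"],s["joint_pos"],s["finger_gap"],s["ft_force"])
tag=sys.argv[1];q=float(sys.argv[2])if len(sys.argv)>2 else None
sh=float(sys.argv[3]) if len(sys.argv)>3 else 8
g=s["finger_gap"]/2
H=(569,92,np.radians(.3))
for n,w,k in(("scene",(230,70,400,250),4),):
    im=snapshot(n);x0,y0,x1,y1=w
    a=cv2.resize(im["frame"][y0:y1,x0:x1],None,fx=k,fy=k,interpolation=2)
    cv2.imwrite(f"pics/{n}_{tag}_raw.png",a[:600,:800])
    if q is not None:
        for l in lines(q)[12:]:
            P=((proj(im,W(H,l))-[x0,y0]+.5)*k-.5).astype(int);cv2.line(a,tuple(map(int,P[0])),tuple(map(int,P[1])),(0,255,255),1)
    for sg in(1,-1):
        for zz in(-11,11):
            A=p+R@np.array([-sh,sg*g,zz]);B=p+R@np.array([-sh-40,sg*g,zz]);P=((proj(im,[A,B])-[x0,y0]+.5)*k-.5).astype(int)
            cv2.line(a,tuple(map(int,P[0])),tuple(map(int,P[1])),(0,0,255) if sg>0 else (0,255,0),1)
    cv2.imwrite(f"pics/{n}_{tag}.png",a[:600,:800])
cv2.imwrite(f"pics/wrist_{tag}.png",snapshot("wrist")["frame"])
E
python3 look.py a 1.75
```

```text
3.9333 [641.609  79.46  267.99 ] [89.919 59.936  2.784] [  2.412 -13.691 106.954   0.223  56.674  -0.525] 59.98664438797219 [-0.529  0.354 -0.106]
```

View pics/scene_a.png

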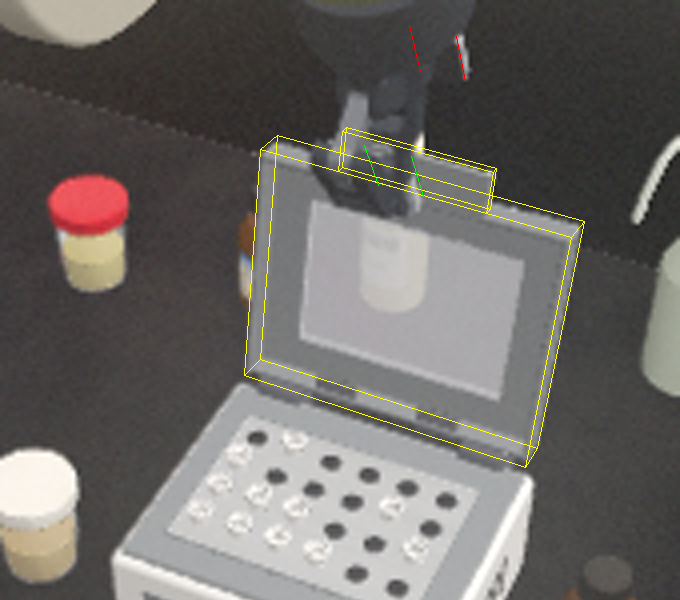

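View pics/wrist_a.png

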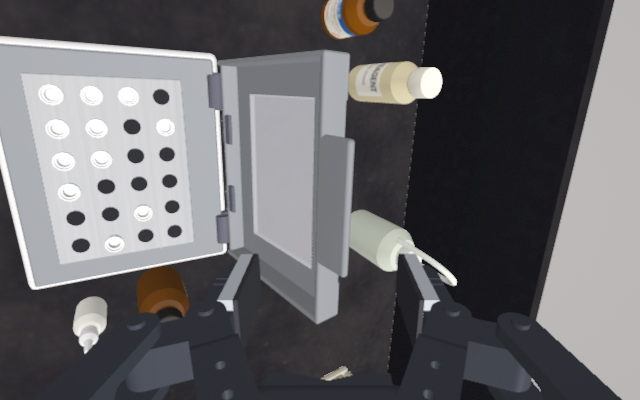

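Run:
```python
from h import *
s=sense();R=R0(s);p=s["tool_pos"];w=snapshot("wrist")
for sh in(0,5,10,15,20):
    print(sh,proj(w,[p+R@np.array([-sh,sg*30,z]) for sg in(-1,1) for z in(-11,11)]).round().tolist())
```

```text
0 [[261.0, 245.0], [263.0, 288.0], [395.0, 245.0], [392.0, 288.0]]
5 [[258.0, 250.0], [261.0, 294.0], [397.0, 250.0], [394.0, 294.0]]
10 [[256.0, 255.0], [259.0, 300.0], [399.0, 255.0], [396.0, 300.0]]
15 [[254.0, 261.0], [257.0, 307.0], [402.0, 261.0], [399.0, 307.0]]
20 [[251.0, 267.0], [255.0, 315.0], [404.0, 267.0], [401.0, 315.0]]
```

Request:
drive_tool --pt "75 0.003 -0.002 0 0 0 0" --pt "75 0.008 -0.004 0 0 0 0" --pt "75 0.016 -0.006 0 0 0 0" --pt "75 0.026 -0.006 0 0 0 0" --pt "75 0.036 -0.006 0 0 0 0" --pt "75 0.046 -0.006 0 0 0 0" --pt "75 0.055 -0.006 0 0 0 0" --pt "75 0.061 -0.006 0 0 0 0" --pt "75 0.064 -0.006 0 0 0 0" --pt "75 0.064 -0.006 0 0 0 0"

```text
time: 4.92
tool_pos: [668.1, 80.8, 207.9]
tcp_rot: [89.9, 60.1, 2.8]
ft_force: [0.4, 0.3, 0.4]
finger_gap: 60.2
```

```bash
python3 look.py b 1.75 10
```

```text
4.9167 [668.057  80.76  207.878] [89.922 60.058  2.786] [  2.434  -6.904 107.309   0.23   49.653  -0.532] 60.19507721511584 [0.415 0.344 0.356]
```

View pics/scene_b.png

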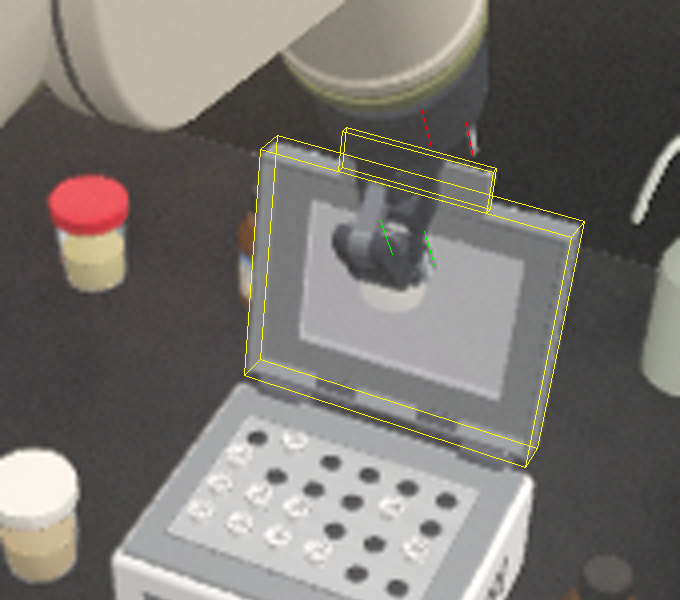

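View pics/wrist_b.png

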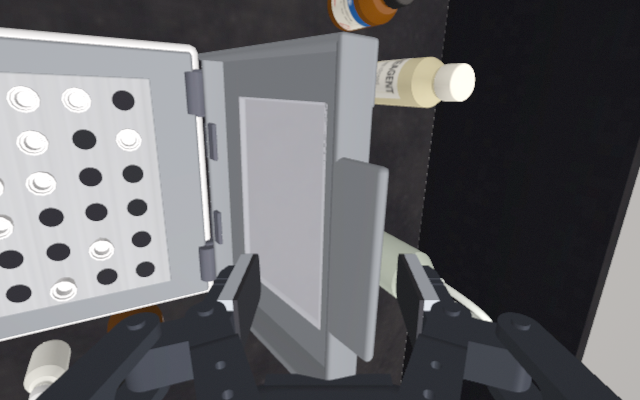

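Request:
drive_tool --pt "75 -0.002 -0.003 0 0 0 0" --pt "75 -0.004 -0.007 0 0 0 0" --pt "75 -0.0065 -0.011 0 0 0 0" --pt "75 -0.009 -0.0155 0 0 0 0" --pt "75 -0.0115 -0.02 0 0 0 0" --pt "75 -0.014 -0.0245 0 0 0 0" --pt "75 -0.0165 -0.0285 0 0 0 0" --pt "75 -0.0185 -0.032 0 0 0 0" --pt "75 -0.02 -0.0345 0 0 0 0" --pt "75 -0.02 -0.0345 0 0 0 0"

```text
time: 5.85
tool_pos: [627.7, 78.8, 209.0]
tcp_rot: [89.9, 60.0, 2.8]
ft_force: [0.0, -0.8, -0.1]
finger_gap: 60.3
```

```bash
python3 look.py c 1.6 10
```

```text
5.85 [627.674  78.813 208.953] [89.923 59.996  2.792] [  2.402 -13.75  113.214   0.253  50.533  -0.576] 60.25619804691597 [ 0.003 -0.797 -0.142]
```

View pics/scene_c.png

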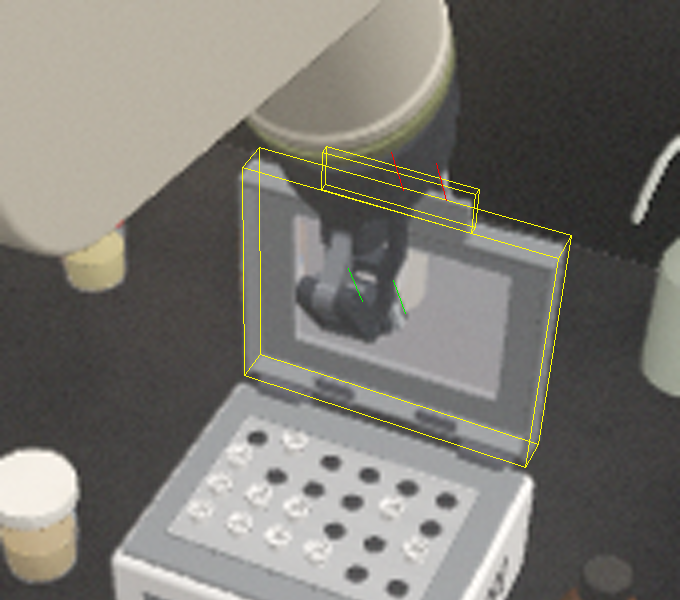

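View pics/wrist_c.png

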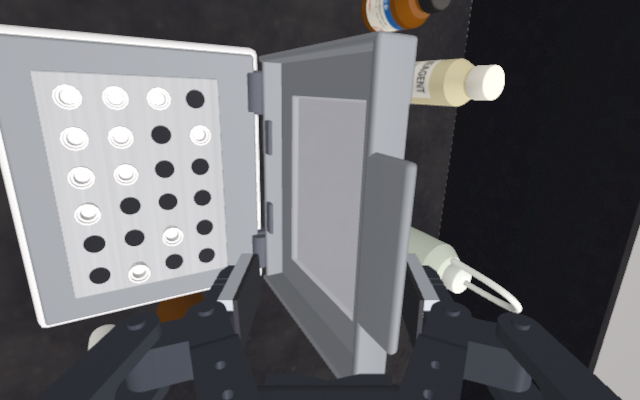

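Request:
drive_tool --pt "75 -0.002 -0.003 0 0 0 0" --pt "75 -0.004 -0.007 0 0 0 0" --pt "75 -0.0065 -0.011 0 0 0 0" --pt "75 -0.009 -0.0155 0 0 0 0" --pt "75 -0.0115 -0.02 0 0 0 0" --pt "75 -0.0135 -0.0235 0 0 0 0" --pt "75 -0.015 -0.026 0 0 0 0" --pt "75 -0.0165 -0.0285 0 0 0 0" --pt "75 -0.0165 -0.0285 0 0 0 0" --pt "75 -0.0165 -0.0285 0 0 0 0"

```text
time: 6.78
tool_pos: [595.5, 77.2, 209.5]
tcp_rot: [89.9, 59.9, 2.8]
ft_force: [0.1, -0.1, 0.4]
finger_gap: 60.2
```

```bash
python3 look.py d 1.4 10
```

```text
6.7833 [595.477  77.158 209.475] [89.917 59.938  2.785] [  2.362 -19.517 117.811   0.27   51.645  -0.617] 60.19698780608398 [ 0.119 -0.089  0.441]
```

View pics/scene_d.png

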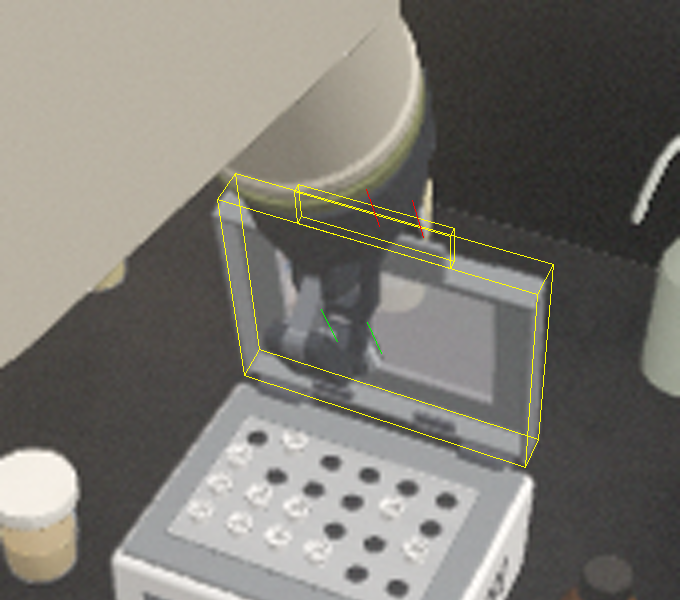

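View pics/wrist_d.png

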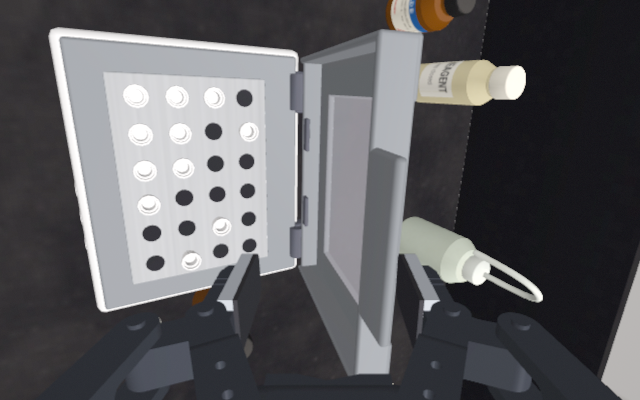

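Request:
drive_tool --pt "75 -0.0015 -0.003 0 0 0 0" --pt "75 -0.0035 -0.006 0 0 0 0" --pt "75 -0.005 -0.009 0 0 0 0" --pt "75 -0.0065 -0.0115 0 0 0 0" --pt "75 -0.007 -0.012 0 0 0 0" --pt "75 -0.007 -0.012 0 0 0 0" --pt "75 -0.007 -0.012 0 0 0 0" --pt "75 -0.007 -0.012 0 0 0 0" --pt "75 -0.007 -0.012 0 0 0 0" --pt "75 -0.007 -0.012 0 0 0 0"

```text
time: 7.72
tool_pos: [581.7, 76.5, 209.3]
tcp_rot: [89.9, 60.0, 2.8]
ft_force: [-0.5, 0.2, -0.0]
finger_gap: 60.3
```

```bash
python3 look.py e 1.1 10
```

```text
7.7167 [581.686  76.468 209.346] [89.918 59.959  2.786] [  2.345 -22.034 119.725   0.279  52.27   -0.634] 60.293496955072925 [-0.456  0.155 -0.011]
```

View pics/scene_e.png

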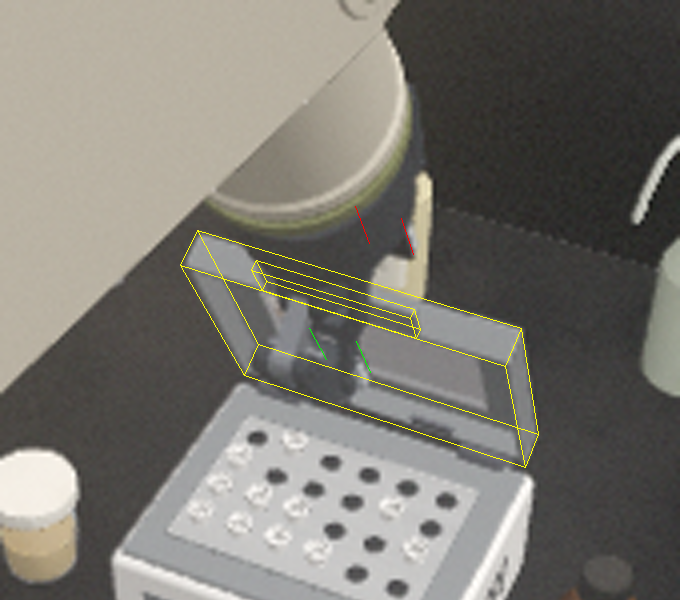

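View pics/wrist_e.png

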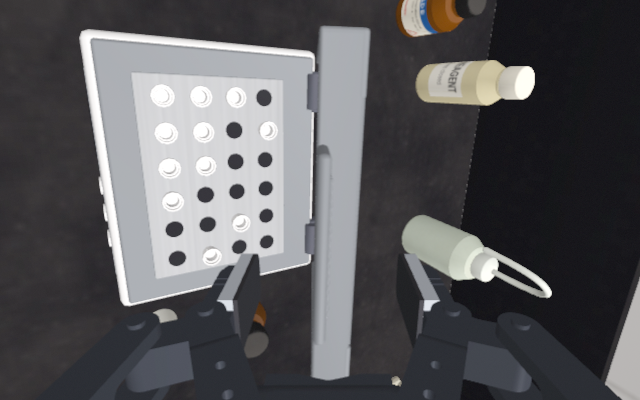

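Request:
drive_tool --pt "75 0 0 0 0 0 0" --pt "75 0 0 0 0 0 0" --pt "75 0 0 0 0 0 0" --pt "75 0 0 0 0 0 0" --pt "75 0 0 0 0 0 0" --pt "75 0 0 0 0 0 0" --pt "75 0 0 0 0 0 0" --pt "75 0 0 0 0 0 0" --pt "75 0 0 0 0 0 0" --pt "75 0 0 0 0 0 0"

```text
time: 8.65
tool_pos: [581.6, 76.4, 209.3]
tcp_rot: [89.9, 60.0, 2.8]
ft_force: [0.0, -0.9, -0.1]
finger_gap: 60.3
```

```bash
python3 look.py f 0.94 10
```

```text
8.65 [581.619  76.447 209.333] [89.915 59.96   2.783] [  2.344 -22.046 119.734   0.278  52.272  -0.635] 60.33466072243407 [ 0.017 -0.945 -0.089]
```

View pics/scene_f.png

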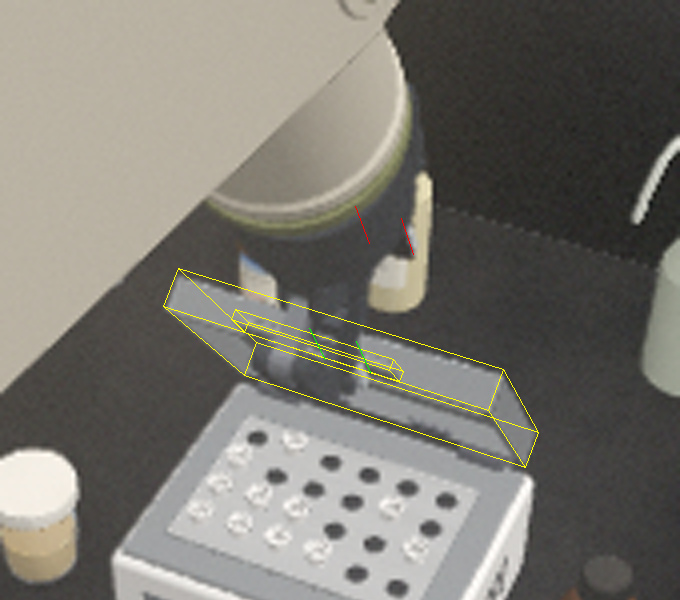

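View pics/wrist_f.png

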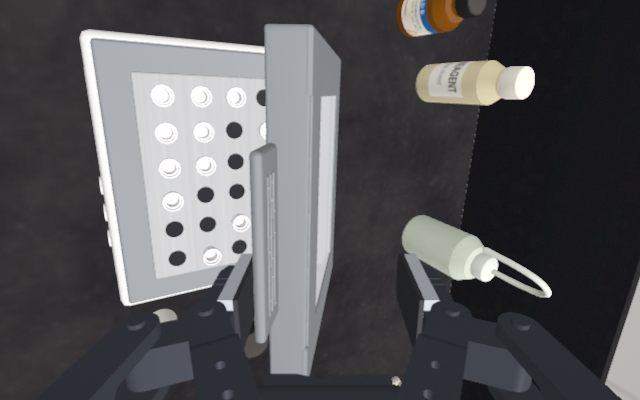

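Request:
drive_tool --pt "66 0.0004 0.0015 0 0 0 0" --pt "57 0.0008 0.003 0 0 0 0" --pt "48 0.0012 0.0045 0 0 0 0" --pt "39 0.0016 0.006 0 0 0 0" --pt "30 0.002 0.0075 0 0 0 0" --pt "21 0.0024 0.009 0 0 0 0" --pt "12 0.0027 0.0105 0 0 0 0" --pt "3 0.003 0.012 0 0 0 0" --pt "0 0.003 0.0125 0 0 0 0" --pt "0 0.003 0.0125 0 0 0 0"

```text
time: 9.58
tool_pos: [594.1, 77.1, 213.1]
tcp_rot: [89.9, 60.0, 2.8]
ft_force: [-0.3, -0.0, -0.1]
finger_gap: 85.7
```

```bash
python3 look.py g 0.94 13
python3 - <<'E'
from h import *
s=sense();R=R0(s);p=s["tool_pos"]
tip=p+R@np.array([-13,-s["finger_gap"]/2,0]);print("Btip",tip)
f=lambda q:np.array([639-160*np.cos(q),0,85+160*np.sin(q)])
for q in(.94,.9,.8,.7,.6,.5,.4,.3,.2,.15,.1,.05,0,-.03):
    d=f(q)-f(.94);print(q,((R.T@d)[:2]*1).round(1), d.round(1))
E
```

```text
9.5833 [594.088  77.083 213.098] [89.922 59.953  2.787] [  2.359 -19.926 117.736   0.271  52.144  -0.614] 85.73326073895929 [-0.253 -0.045 -0.101]
Btip [550.42277211  74.93030961 202.80059976]
0.94 [0. 0.] [0. 0. 0.]
0.9 [ 0.8 -6.3] [-5.1  0.  -3.9]
0.8 [  3.9 -22. ] [-17.1   0.  -14.4]
0.7 [  8.6 -37.3] [-28.    0.  -26.1]
0.6 [ 14.8 -52. ] [-37.7   0.  -38.9]
0.5 [ 22.4 -66.1] [-46.    0.  -52.5]
0.4 [ 31.4 -79.3] [-53.    0.  -66.9]
0.3 [ 41.7 -91.6] [-58.5   0.  -81.9]
0.2 [  53.1 -102.8] [-62.4   0.  -97.4]
0.15 [  59.2 -107.9] [ -63.8    0.  -105.3]
0.1 [  65.6 -112.7] [ -64.8    0.  -113.2]
0.05 [  72.2 -117.2] [ -65.4    0.  -121.2]
0 [  79.  -121.4] [ -65.6    0.  -129.2]
-0.03 [  83.2 -123.8] [ -65.6    0.  -134. ]
```

View pics/wrist_g.png

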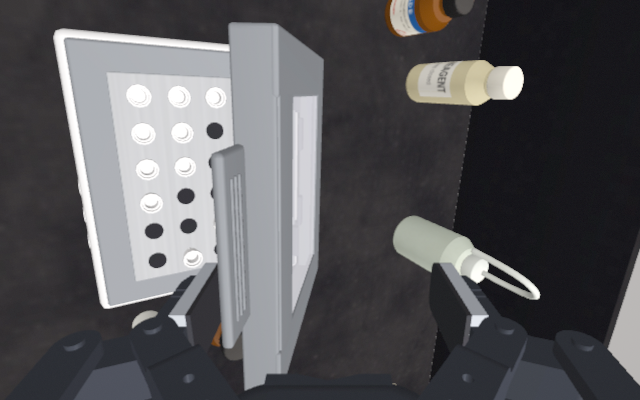

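View pics/scene_g.png

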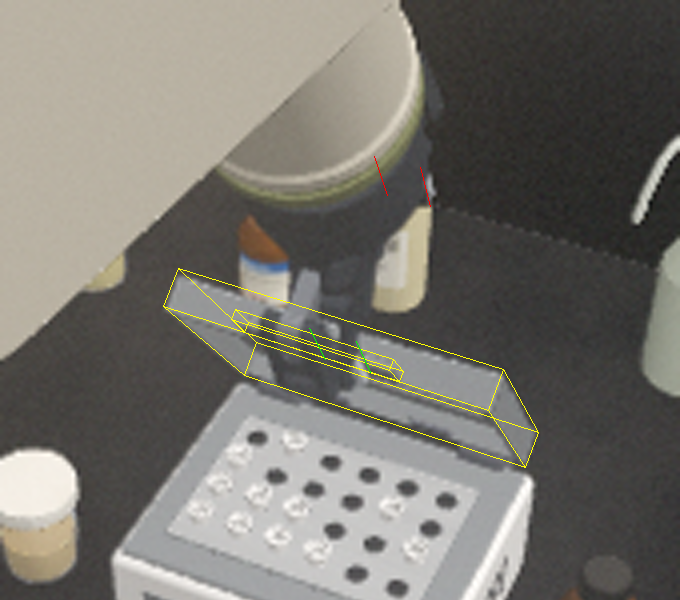

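Request:
drive_tool --pt "0 0.0002 -0.002 0 0 0 0" --pt "0 0.0007 -0.0055 0 0 0 0" --pt "0 0.0014 -0.01 0 0 0 0" --pt "0 0.0024 -0.015 0 0 0 0" --pt "0 0.0034 -0.02 0 0 0 0" --pt "0 0.0047 -0.025 0 0 0 0" --pt "0 0.006 -0.0295 0 0 0 0" --pt "0 0.0073 -0.0335 0 0 0 0" --pt "0 0.0083 -0.0365 0 0 0 0" --pt "0 0.0086 -0.0373 0 0 0 0"

```text
time: 10.52
tool_pos: [565.3, 75.7, 186.1]
tcp_rot: [89.9, 60.0, 2.8]
ft_force: [-1.0, -0.5, 0.7]
finger_gap: 85.4
```

```bash
python3 look.py i 0.7 13
```

```text
10.5167 [565.326  75.695 186.098] [89.924 60.012  2.795] [  2.326 -23.92  123.564   0.304  50.37   -0.676] 85.35390862159089 [-0.989 -0.461  0.673]
```

View pics/scene_i.png

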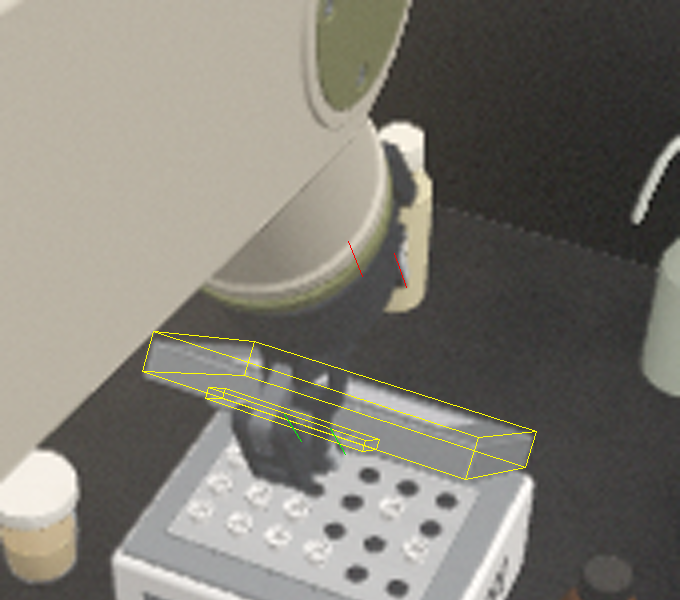

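View pics/wrist_i.png

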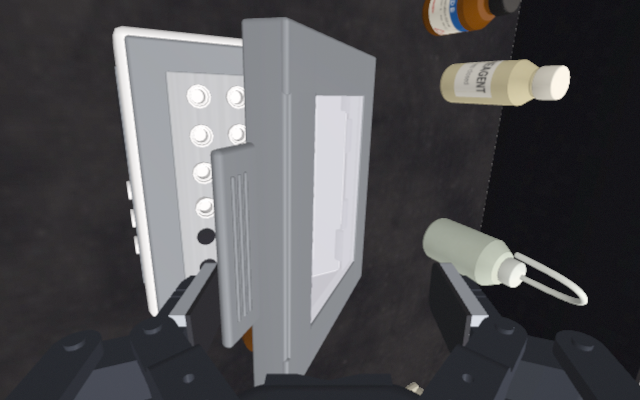

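Request:
drive_tool --pt "0 0.0006 -0.0015 0 0 0 0" --pt "0 0.0018 -0.0045 0 0 0 0" --pt "0 0.0034 -0.0085 0 0 0 0" --pt "0 0.0055 -0.0132 0 0 0 0" --pt "0 0.008 -0.0182 0 0 0 0" --pt "0 0.0105 -0.023 0 0 0 0" --pt "0 0.0132 -0.0278 0 0 0 0" --pt "0 0.016 -0.032 0 0 0 0" --pt "0 0.0176 -0.0346 0 0 0 0" --pt "0 0.0182 -0.0355 0 0 0 0"

```text
time: 11.45
tool_pos: [543.7, 74.6, 152.3]
tcp_rot: [89.9, 60.0, 2.8]
ft_force: [-0.1, 0.3, -0.3]
finger_gap: 85.4
```

```bash
python3 look.py j 0.45 13
```

```text
11.45 [543.703  74.575 152.333] [89.921 60.027  2.791] [  2.289 -26.125 128.759   0.341  47.394  -0.744] 85.38165814790476 [-0.098  0.315 -0.313]
```

View pics/scene_j.png

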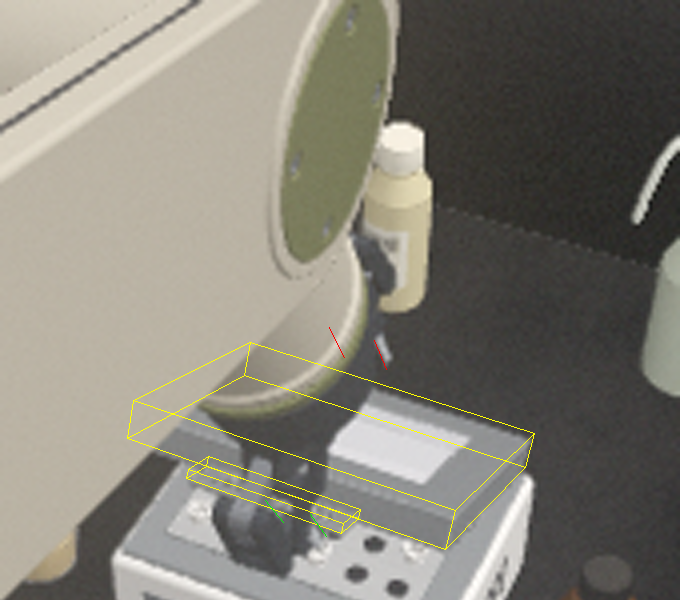

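View pics/wrist_j.png

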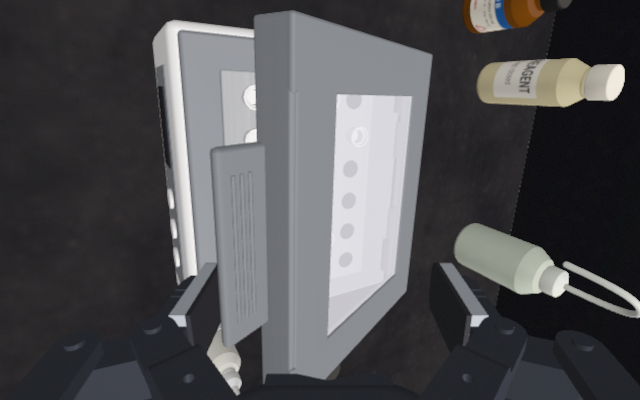

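Request:
drive_tool --pt "0 0.001 -0.0014 0 0 0 0" --pt "0 0.0026 -0.0037 0 0 0 0" --pt "0 0.0046 -0.0065 0 0 0 0" --pt "0 0.007 -0.0095 0 0 0 0" --pt "0 0.0096 -0.0127 0 0 0 0" --pt "0 0.0122 -0.0158 0 0 0 0" --pt "0 0.0149 -0.0188 0 0 0 0" --pt "0 0.0177 -0.0217 0 0 0 0" --pt "0 0.0197 -0.0237 0 0 0 0" --pt "0 0.0205 -0.0245 0 0 0 0"

```text
time: 12.38
tool_pos: [533.0, 73.9, 122.5]
tcp_rot: [89.9, 60.0, 2.8]
ft_force: [-0.4, 0.5, -0.1]
finger_gap: 85.1
```

```bash
python3 look.py k 0.25 13
```

```text
12.3833 [533.019  73.94  122.514] [89.91  60.009  2.778] [  2.262 -26.033 131.981   0.371  44.063  -0.804] 85.05728647284272 [-0.383  0.528 -0.052]
```

View pics/scene_k.png

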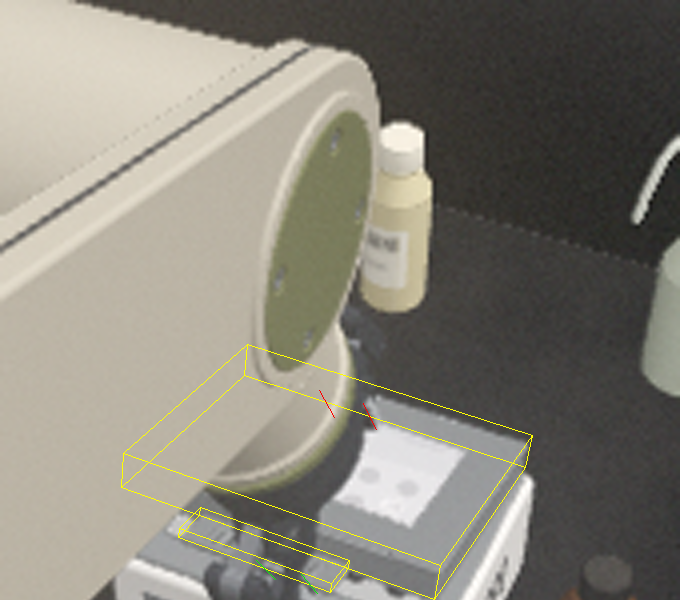

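View pics/wrist_k.png

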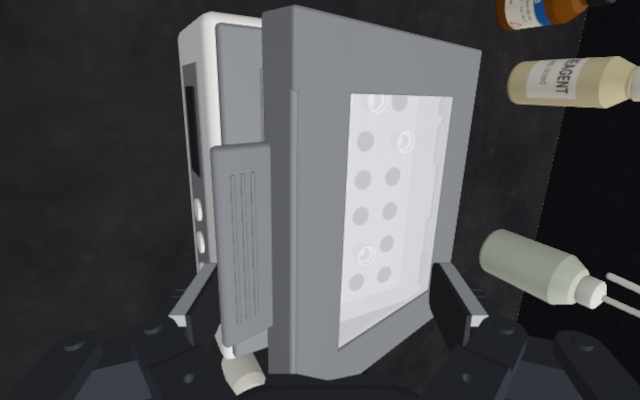

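Request:
drive_tool --pt "0 0.0012 -0.0012 0 0 0 0" --pt "0 0.0033 -0.0032 0 0 0 0" --pt "0 0.0058 -0.0055 0 0 0 0" --pt "0 0.0088 -0.0081 0 0 0 0" --pt "0 0.0119 -0.0106 0 0 0 0" --pt "0 0.015 -0.013 0 0 0 0" --pt "0 0.0173 -0.0147 0 0 0 0" --pt "0 0.0183 -0.0154 0 0 0 0" --pt "0 0.0183 -0.0154 0 0 0 0" --pt "0 0.0183 -0.0154 0 0 0 0"

```text
time: 13.32
tool_pos: [529.2, 73.8, 99.7]
tcp_rot: [89.9, 60.0, 2.8]
ft_force: [-2.8, 2.4, -0.8]
finger_gap: 85.3
```

```bash
python3 look.py l 0.1 13
```

```text
13.3167 [529.212  73.811  99.7  ] [89.926 59.978  2.793] [  2.258 -24.704 133.642   0.408  41.042  -0.845] 85.29098311087483 [-2.826  2.434 -0.777]
```

View pics/scene_l.png

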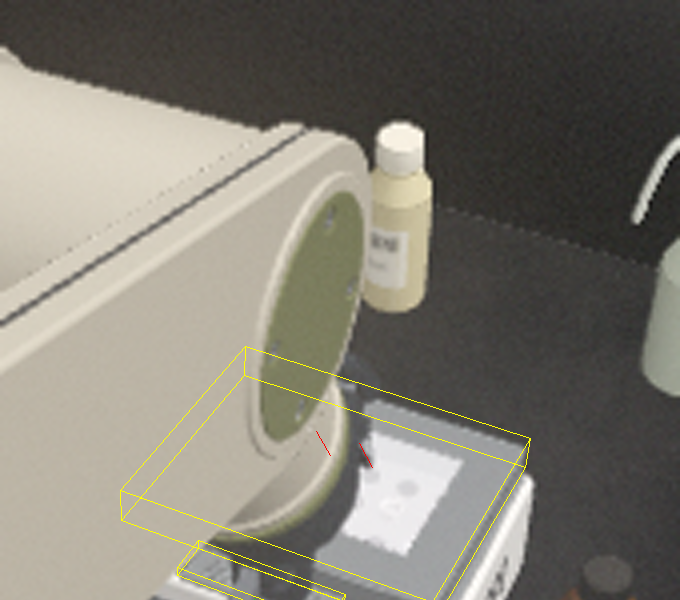

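View pics/wrist_l.png

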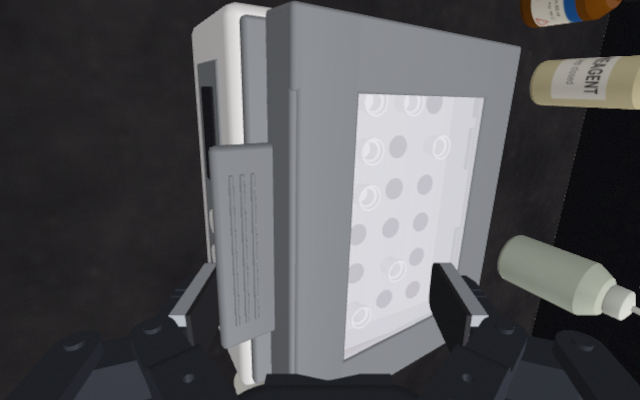

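```bash
cat > look2.py <<'E'
from ov import *
import sys
q=float(sys.argv[2])
over("scene",(569,92,np.radians(.3)),q,(200,120,400,270),4,f"pics/s2_{sys.argv[1]}.png")
over("top",(569,92,np.radians(.3)),q,(230,120,430,260),4,f"pics/t2_{sys.argv[1]}.png")
s=sense();print(s["ft_force"],s["wrist_torque"],s["time"])
E
python3 look2.py l 0.1
```

```text
[-2.5647137   1.97205057 -0.95140997] [0.16672668 0.7182711  0.03145734] 13.5167
```

View pics/s2_l.png

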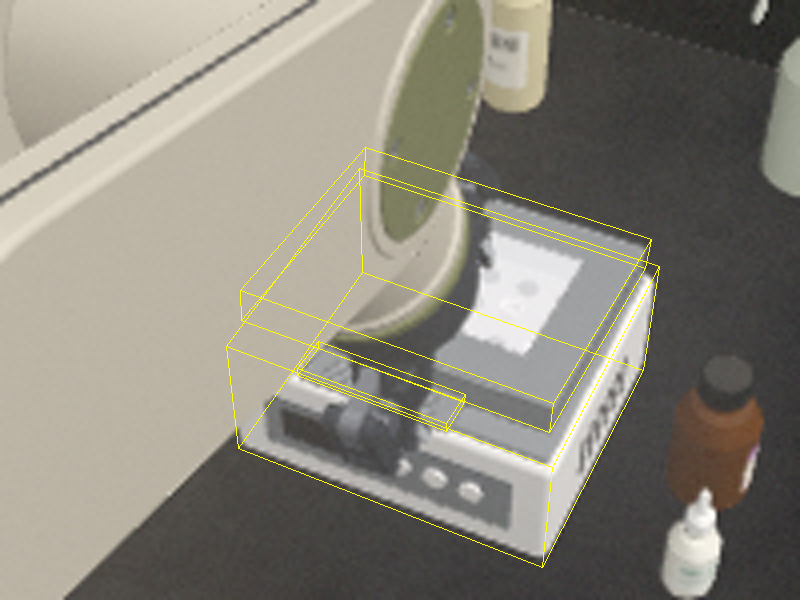

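View pics/t2_l.png

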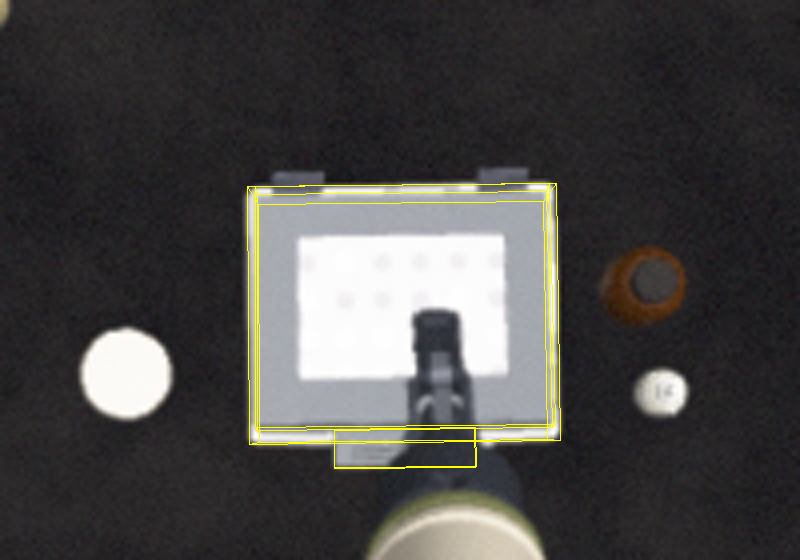

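Request:
drive_tool --pt "0 0.0006 -0.0004 0 0 0 0" --pt "0 0.0016 -0.0011 0 0 0 0" --pt "0 0.0028 -0.0019 0 0 0 0" --pt "0 0.004 -0.0027 0 0 0 0" --pt "0 0.0053 -0.0036 0 0 0 0" --pt "0 0.0065 -0.0044 0 0 0 0" --pt "0 0.0077 -0.0052 0 0 0 0" --pt "0 0.0087 -0.0058 0 0 0 0" --pt "0 0.0093 -0.0062 0 0 0 0" --pt "0 0.0093 -0.0062 0 0 0 0"

```text
time: 14.35
tool_pos: [528.5, 73.7, 88.4]
tcp_rot: [89.9, 60.0, 2.8]
ft_force: [-4.3, 1.7, -0.9]
finger_gap: 85.5
```

```bash
python3 look2.py m 0.03;python3 look.py m 0.03 13
```

```text
[-4.02804077  0.39271413 -1.1341427 ] [0.29941185 0.88047588 0.05889882] 14.45
14.45 [528.512  73.771  88.558] [89.923 59.971  2.792] [  2.256 -23.674 134.202   0.422  39.445  -0.868] 85.16842446181964 [-4.028  0.393 -1.134]
```

View pics/s2_m.png

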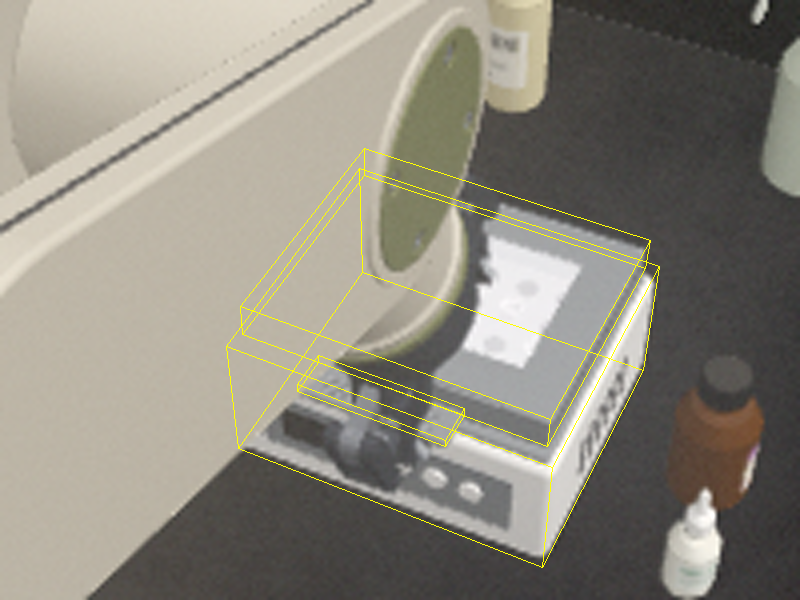

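View pics/wrist_m.png

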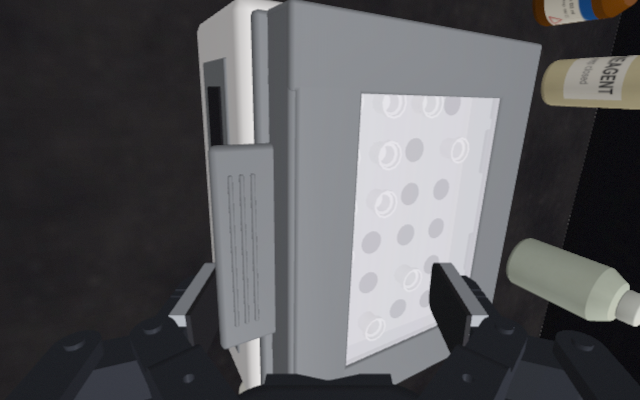

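Request:
drive_tool --pt "0 0.0001 -0.0004 0 0 0 0" --pt "0 0.0003 -0.001 0 0 0 0" --pt "0 0.0004 -0.0016 0 0 0 0" --pt "0 0.0006 -0.0022 0 0 0 0" --pt "0 0.0008 -0.0029 0 0 0 0" --pt "0 0.001 -0.0036 0 0 0 0" --pt "0 0.0012 -0.0043 0 0 0 0" --pt "0 0.0014 -0.005 0 0 0 0" --pt "0 0.0015 -0.0055 0 0 0 0" --pt "0 0.0015 -0.0055 0 0 0 0"

```text
time: 15.38
tool_pos: [524.6, 73.5, 84.6]
tcp_rot: [89.9, 60.0, 2.8]
ft_force: [0.4, 0.0, 0.0]
finger_gap: 85.6
```

```bash
python3 look2.py n 0.0;python3 look.py n 0.0 13
```

```text
[-0.37138959  0.14211619 -0.39669042] [ 0.02155423  0.25203471 -0.00151368] 15.4833
15.4833 [524.662  73.534  84.701] [89.912 59.944  2.785] [  2.246 -24.113 134.964   0.428  39.095  -0.886] 84.94329458889106 [-0.371  0.142 -0.397]
```

View pics/s2_n.png

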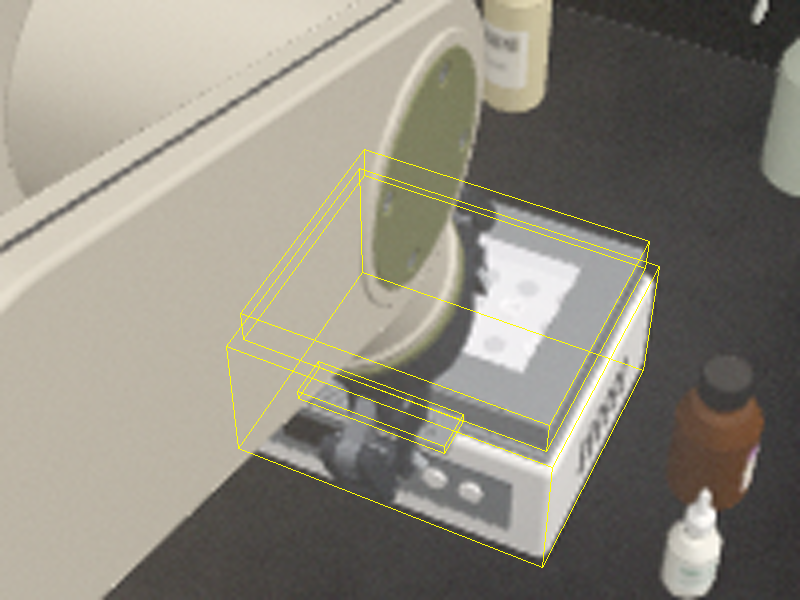

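View pics/wrist_n.png

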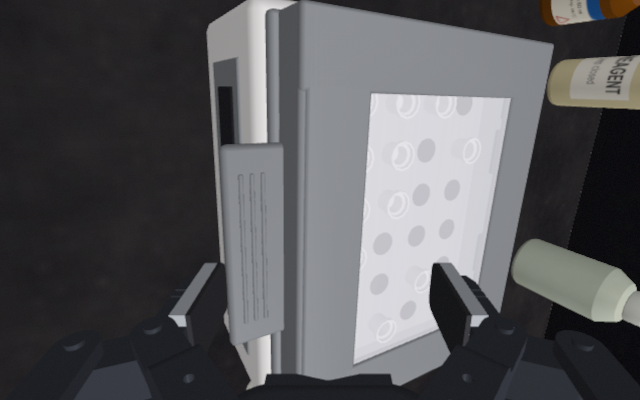

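Request:
drive_tool --pt "0 -0.001 -0.0015 0 0 0 0" --pt "0 -0.003 -0.004 0 0 0 0" --pt "0 -0.006 -0.0075 0 0 0 0" --pt "0 -0.009 -0.0115 0 0 0 0" --pt "0 -0.012 -0.015 0 0 0 0" --pt "0 -0.015 -0.0185 0 0 0 0" --pt "0 -0.017 -0.021 0 0 0 0" --pt "0 -0.019 -0.023 0 0 0 0" --pt "0 -0.0193 -0.0235 0 0 0 0" --pt "0 -0.0193 -0.0235 0 0 0 0"

```text
time: 16.42
tool_pos: [494.6, 72.1, 89.8]
tcp_rot: [89.9, 59.9, 2.8]
ft_force: [0.3, -0.2, 0.3]
finger_gap: 85.5
```

```bash
python3 look2.py o 0.0;python3 look.py o 0.0 13
```

```text
[-0.10525371 -0.3079687  -0.50030506] [-0.03372516  0.17485355  0.03181806] 16.5167
16.5167 [494.779  72.033  89.713] [89.919 59.936  2.784] [  2.186 -31.752 139.406   0.446  42.284  -0.929] 85.50176023236921 [-0.105 -0.308 -0.5  ]
```

View pics/wrist_o.png

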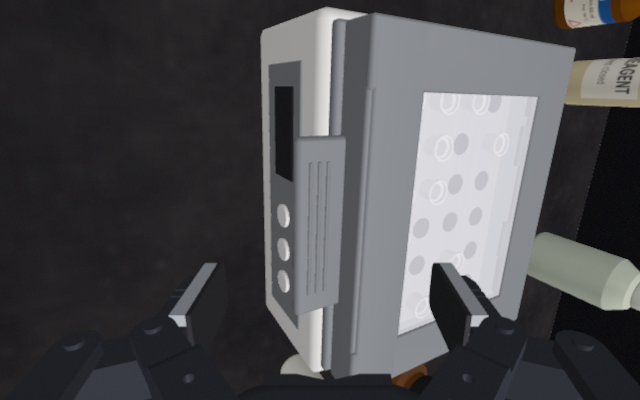

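View pics/s2_o.png

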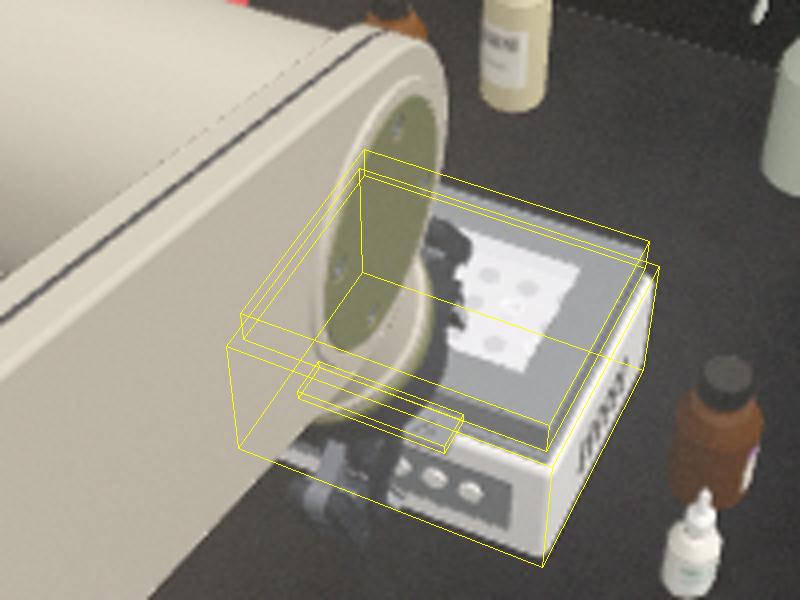

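Request:
drive_tool --pt "0 -0.004 0.002 0 0 0 0" --pt "0 -0.01 0.005 0 0 0 0" --pt "0 -0.02 0.011 0 0 0 0" --pt "0 -0.032 0.018 0 0 0 0" --pt "0 -0.046 0.026 0 0 0 0" --pt "0 -0.06 0.034 0 0 0 0" --pt "0 -0.074 0.042 0 0 0 0" --pt "0 -0.084 0.048 0 0 0 0" --pt "0 -0.09 0.051 0 0 0 0" --pt "0 -0.09 0.051 0 0 0 0"

```text
time: 17.45
tool_pos: [494.8, 72.1, 195.9]
tcp_rot: [89.9, 59.7, 2.8]
ft_force: [0.2, 0.7, 0.2]
finger_gap: 85.6
```

Request:
drive_tool --pt "0 -0.004 0.002 0 0 0 0" --pt "0 -0.01 0.005 0 0 0 0" --pt "0 -0.02 0.011 0 0 0 0" --pt "0 -0.032 0.018 0 0 0 0" --pt "0 -0.046 0.026 0 0 0 0" --pt "0 -0.06 0.034 0 0 0 0" --pt "0 -0.074 0.042 0 0 0 0" --pt "0 -0.084 0.048 0 0 0 0" --pt "0 -0.09 0.051 0 0 0 0" --pt "0 -0.09 0.051 0 0 0 0"

```text
time: 18.28
tool_pos: [493.4, 72.1, 298.7]
tcp_rot: [89.9, 59.8, 2.8]
ft_force: [-0.7, -0.7, -0.7]
finger_gap: 85.2
```

```bash
python3 look2.py p 0.0;python3 look.py p 0.0 13
```

```text
[0.20025312 0.22774758 0.11804011] [-0.03385631  0.26570196  0.00453066] 18.3833
18.3833 [492.624  72.076 295.829] [89.916 60.004  2.783] [  2.21  -41.361 123.297   0.309  68.069  -0.696] 85.26952834108845 [0.2   0.228 0.118]
```

View pics/s2_p.png

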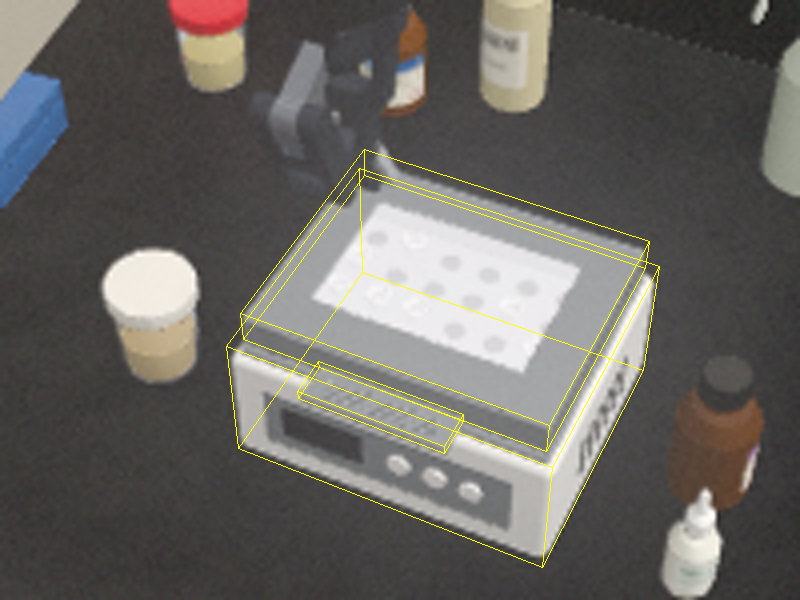

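View pics/t2_p.png

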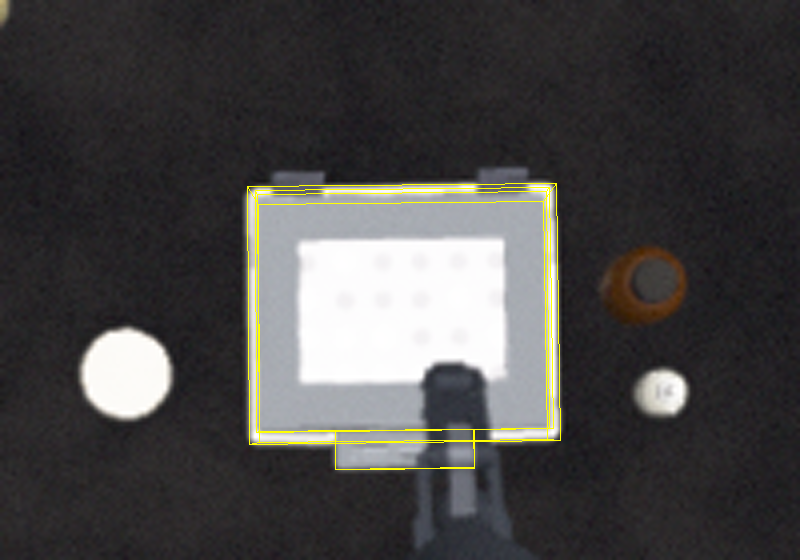

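View pics/wrist_p.png

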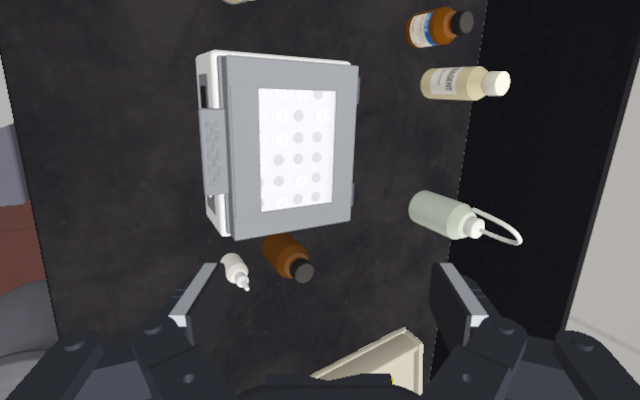

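```bash
python3 -c "
from bench import hand_in;print(hand_in())"
```

```text
the job is handed in; nothing more can be done
None
```

I closed the lid on one finger without gripping it, and handed the job in at about 18.4 s; `hand_in` gave no verdict.

- **Tipping:** I set the open fingers either side of the lip, tool tilted 30° forward, and pushed from behind with the rear finger until the lid passed its balance point.
- **Catching:** The lid fell onto the front finger and stopped at about 0.94 rad. It stayed there for more than a second while I opened the gripper to 85 mm.
- **Lowering:** I carried it down on that finger at about 0.3 rad/s, slower near the end. The reading settled to zero once it was shut, and I then drew the fingers back and raised them well clear.

**Last checks:**
- The final pictures match the shut-lid model to about 1–2 pixels.
- The heater, cup, stain bottle and dropper appear at their starting pixel positions in the top picture.
- The wrist force is within noise (about 0.3 N), so nothing is being touched.

**Less certain:**
- I could only read the lid angle and its speed from the pictures. I did not measure the contact force separately during the catch, because it was within the sensor's noise.
- Near shut, the sideways force on the finger rose to about 4 N, more than the roughly 2 N I expected. It dropped to zero after I shifted the finger back 4 mm, and the heater did not visibly move.

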